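Open the pressure lid of the impregnation pot

ROBOT

A 6-joint arm with a two-finger parallel gripper is mounted at the origin on a cart in front of the work surface, level with it; the furniture and walls round the work are solid. World frame = base frame: x ahead of the robot, y to its left, z up, the work surface at z = 0. Lengths are in mm, angles in rad, forces in N, time in s.
With the tool pointing down it reaches from about 400 to 825 mm from the base axis. Payload 7 kg.
Tool frame: the origin (TCP) lies on the centre line of the jaws, within the pads' length; the fingertips stand r.finger_overhang ahead of it and the grasp point (between the pads) lies 6 mm ahead of it (r.finger_overhang is the distance from the TCP to the fingertips, in mm); z points along the fingers, y is the line along which they close (so a half turn about z gives the same grasp; the last joint's range is limited). The gripper opens to 85 mm and grips with 20 to 120 N. Pads are 22 mm wide; open, the fingers measure 114 mm over their backs; the gripper's body (76 mm by 85 mm) begins 54 mm behind the grasp point. The pads swing forward as they close: fully open they stand 13 mm farther back than shut.
Start: joints at [-0.846, 0.359, 0.012, 0, -1.224, -0.288], TCP at [285.525, -611.613, 230.002] pointing down, gripper open.
Joint ranges: [-3.07, 3.07], [-1.43, 2.12], [-1.02, 1.25], [-3.03, 1.67], [-3.05, -0], [-3.03, 3.03]. Speed limits (rad/s): [2.39, 2.39, 3.01, 3.14, 3.14, 3.14].

INTERFACE

Orientations are given as a unit quaternion [w, x, y, z].
In Python, from station import r gives the robot as it stands. The module is installed in compiled form; this text tells all that it offers.
- The arm moves only by the tool arm_command, never from a script. Its argument "increments" is a list of rows, each a list of 7 numbers: the shift along the tool's x, y, z in cm, then the turn, a rotation vector about the tool's x, y, z in rad, then the closure, from 0 (fully open) to 1 (shut). In form: [[x, y, z, wx, wy, wz, gripper], ...]. A call has 1 to 8 rows; each row shifts and turns the commanded pose from where the row before left it, along the tool's axes as they then stand; what a row does not reach is not made up. A row lasts 1/10 s, in which the tool goes at most 50 mm and 8.59 degrees, less where a joint would pass 70% of its speed; a pose out of reach is approached as far as the arm can. A call with a gripper value outside its range is refused whole. The fingers move at their own pace and stop on an object; the grip force is fixed at half the most. Time passes only in rows, so rows that do not move let the fingers close. It gives the time, the measured TCP pose, the force, the opening and the grip force at its end, in the units of the state.
- r.observe(): the state, without advancing time (a new reading comes with each control period).
- r.snapshot(name): name is "scene" or "top" or "wrist"; returns a dict with "image" (384x512x3 uint8, red, green, blue), "mtx" (3x3 intrinsics, pixels), "R" (3x3) and "t" (3): a world point X has camera coordinates R X + t; the wrist camera has in their place "hand_eye" (4x4, takes a point from camera to tool coordinates, whose origin is the TCP and whose axes are the flange's). Camera axes: x right, y down, z forward; pixel columns grow to the right and rows downward; lengths in mm; the calibration is good to about 2 mm. A picture is of the moment at which its call begins: read the wrist's pose just before it. There is no depth.
- r.sign_off(): hands the job in; it is judged then, once.
The state is a dict: "t": time; "joint_pos": joint angles; "joint_velocities": joint speeds; "tau": joint torques, N m; "tcp_pos": TCP position; "orientation": TCP orientation; "ft_force": force on the tool from outside, world axes, zero at the start; "torque": the same for the moment, N m; "gripper_width": finger opening in mm; "grip_force": force on a finger pad.
Only numpy, scipy, OpenCV 4.12 (cv2) and the standard library are available. Lean on these libraries where they do the work, as an engineer would, in place of code of your own. Each camera call takes 0.05 s, during which the arm holds its last target. There are 200 camera calls.

TASK

Open the blue pressure pot to uncover the transformer inside: push the red lever of its lid counter-clockwise to the first stop without pressing it down and let it rest there for a second to vent, then press the lever down and turn it past the stop until the lid is free, and let the lid spring up. Finally swing the raised lid aside counter-clockwise on its post until the pot's mouth is completely uncovered, and leave the tools and parts round the pot where they are.

Things in the scene. Friction and masses are not known exactly. Their poses are not given: they have to be found in the camera images.
- pot: Round blue pot, 116 mm across, fixed on a dark plate 235 x 150 x 12 mm; neck 86 mm across, mouth at height 105 mm. Origin: on the pot's axis, on the worktop. z up; x points from the pot's axis to the davit post, 105 mm away along +x (22 mm thick; post and grey arm end at height 176 mm).
- mouth (a point): Centre of the pot's open mouth (opening 76 mm across), height 105 mm.
- lid_centre (a point): Centre of the lid's top face; the lid is a steel cap 108 mm across, with a steel stem and the grey davit arm above its middle (up to about 180 mm high, 205 mm when raised). It moves with the lid: height 130 mm as found, about 155 mm once released.
- paddle (a point): Centre of the flat top (height 128 mm as found) of the red lever's paddle, 100 mm from the lid's axis. x points outward along the lever, y counter-clockwise (the way to push), z up. Paddle 54 mm (x) by 56 mm (y), 8 mm thick, with an upright lip on its +y edge: closed fingertips standing on the paddle can push the lip and press the paddle down at once.
- lip (a point): Centre of the inner face (the one to push on) of the paddle's upright lip, 11 mm above the paddle's top, 26 mm from paddle along its y. The lip is 54 mm long, 6 mm thick, 22 mm high above the paddle.
- davit_axis (a point): Point on the vertical axis of the davit post, at height 130 mm, about which the raised lid swings.
- lid (a joint): Turn of lid and lever about the lid's axis, rad, counter-clockwise from above positive; starts at 0 to 0.45 (at 0 the lever points 95 degrees counter-clockwise of the pot's x axis). First stop at about 0.75 (0.72 to 0.77), where a tooth blocks it unless the lid is pressed down 8 mm or more; free above 1.13, end stop at 1.40. Takes about 1 to 3 N at the paddle; stays where left.
- plunger (a joint): Vertical slide of the lid, m, positive downward: 0 closed, 0.008 needed to pass the first stop, 0.013 fully down. A spring pushes it up with 11 N when closed (a lighter press moves nothing), 15 N fully down; once turned past 1.13 and let go, the lid springs up to -0.025.
- davit (a joint): Swing of arm and lid about the post, rad, 0 to 1.5, counter-clockwise from above positive: the lid moves to the pot's -y side. Blocked until the lid has risen (plunger below -0.02). Takes about 1 N at the paddle (about 205 mm from the post then); stays where left; the mouth is uncovered from about 0.9.
- transformer_l: Large yellow and black transformer, 35 x 81 x 38 mm, lying loose to the left of the pot: leave it alone.
- screwdriver_m: Screwdriver with red handle, 183 mm long, 25 mm thick, lying loose in front of the pot: leave it alone.
- yellow_tape: Roll of yellow tape, 62 mm across, 14 mm thick, lying loose to the right of the pot: leave it alone.

How it is judged:
By the outcome, as a careful person would: the job done as asked, in the order asked, and still so for the second after the job is handed in, with the robot touching nothing.
It also fails if it takes over 46 s, if anything falls off the work surface, if the arm or the gripper's body presses on something with over 40 N, if the wrist force passes 120 N, or if a joint passes its speed limit or range.

## Working session

There is one attempt and no reset: what is moved stays moved. The work goes in short steps, Python scripts to look and compute and a tool call to move; the robot and the scene stay as the last step left them, time stands still between calls to the robot, and variables do not carry over. Pictures are saved under pics/ and viewed, at most 10 in all, crops included, and the job is handed in when it is done.

Besides the shell and the picture viewer there is one more tool, called after ">>>" by a JSON object that holds its "name" and its "arguments", one argument or row to a line. arm_command: Moves the arm, as the interface text tells. Its arguments: {"type":"object","properties":{"increments":{"type":"array"}},"required":["increments"]}

```bash
mkdir -p pics; python3 - <<'E'
from station import r
import cv2,numpy as np,pickle
s=r.observe();print(s['t'],s['tcp_pos'],s['orientation'],s['gripper_width'],r.finger_overhang)
d={n:r.snapshot(n) for n in("scene","top")}
pickle.dump(d,open('d.pkl','wb'))
for n in d:
    cv2.imwrite(f'pics/{n}0.png',d[n]['image'][:,:,::-1]);print(n,d[n]['mtx'],d[n]['R'],d[n]['t'],-d[n]['R'].T@d[n]['t'])
E
```

```text
0.0 [ 285.34906239 -611.17382142  229.07247418] [-2.39295496e-04 -2.16632949e-01  9.76252769e-01  7.99815071e-04] 85.31507384250159 25.0
scene [[464.7654885    0.         254.27093532]
 [  0.         464.7654885  188.77757937]
 [  0.           0.           1.        ]] [[-5.29229018e-01 -8.48478848e-01  5.38649604e-04]
 [-4.16272329e-01  2.59091832e-01 -8.71543901e-01]
 [ 7.39347005e-01 -4.61470548e-01 -4.90317182e-01]] [412.78316082 279.95376136 824.19399186] [-274.37152847  658.04530092  647.88612339]
top [[481.16403092   0.         254.10542538]
 [  0.         481.16403092 197.00213033]
 [  0.           0.           1.        ]] [[ 2.18712324e-02 -9.99752700e-01  4.02353922e-03]
 [-9.81253259e-01 -2.22369657e-02 -1.91435524e-01]
 [ 1.91477654e-01  2.38819885e-04 -9.81496944e-01]] [ 137.82387471  558.04348005 1061.78393497] [ 341.25970866  149.94540939 1148.41249386]
```

View pics/top0.png

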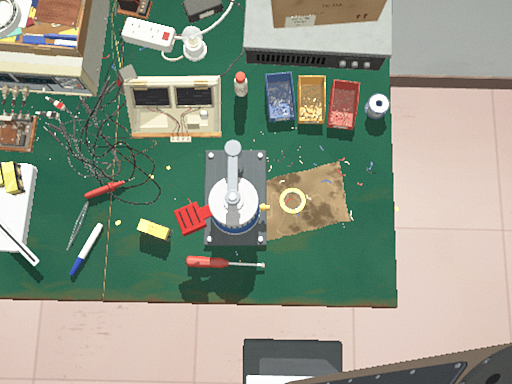

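View pics/scene0.png

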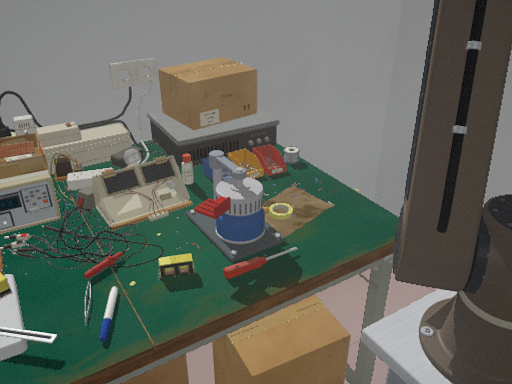

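The top view shows the lid at about (233,203), the post at (233,148) and the red paddle at about (191,218). The transformer is at (154,230), the screwdriver at (225,263) and the tape at (292,200). The scene view agrees. Next I'll measure these.

```bash
cat > h.py <<'E'
import numpy as np,cv2
def cast(c,uv,z):
    C=-c['R'].T@c['t'];d=c['R'].T@np.linalg.inv(c['mtx'])@[uv[0],uv[1],1]
    return C+d*(z-C[2])/d[2]
def proj(c,X):
    p=c['mtx']@(c['R']@np.array(X,float)+c['t']);return p[:2]/p[2]
def red(im):
    h=cv2.cvtColor(im,cv2.COLOR_RGB2HSV);return (((h[...,0]<8)|(h[...,0]>172))&(h[...,1]>150)&(h[...,2]>90)).astype(np.uint8)
E
python3 - <<'E'
import pickle;from h import *
d=pickle.load(open('d.pkl','rb'));c=d['top'];im=c['image']
m=red(im);n,l,st,ce=cv2.connectedComponentsWithStats(m)
for i in range(1,n):
    if st[i,4]>60: 
        print(st[i],ce[i],cast(c,ce[i],130)[:2].round(), cast(c,ce[i],12)[:2].round())
        if abs(ce[i][0]-192)<15 and abs(ce[i][1]-217)<15:
            b=cv2.boxPoints(cv2.minAreaRect(np.argwhere(l==i)[:,::-1].astype(np.float32)));print([(p.round(),cast(c,p,128)[:2].round()) for p in b])
c2=d['scene']
n,l,st,ce=cv2.connectedComponentsWithStats(red(c2['image']))
for i in range(1,n):
    if st[i,4]>60: print('scene',st[i],ce[i],cast(c2,ce[i],130)[:2].round())
print('post',cast(c,(233,148),176),'arm end over lid')
for p in [(206,151),(265,151),(265,245),(206,245)]: print('plate',cast(c,p,12)[:2].round())
big=cv2.resize(im[135:285,120:320],None,fx=4,fy=4,interpolation=cv2.INTER_CUBIC);cv2.imwrite('pics/crop1.png',big[:,:,::-1])
E
```

```text
[334  81  25  45 228] [348.46929825  91.75      ] [786. -57.] [838. -81.]
[ 86 181  38  17 106] [105.75471698 189.46226415] [549. 471.] [573. 508.]
[174 202  38  34 717] [192.11297071 217.46861925] [492. 282.] [510. 297.]
[(array([173., 211.], dtype=float32), array([506., 325.])), (array([204., 197.], dtype=float32), array([537., 258.])), (array([215., 222.], dtype=float32), array([484., 233.])), (array([183., 236.], dtype=float32), array([453., 299.]))]
[187 256  41   5  65] [206.96923077 257.61538462] [408. 246.] [416. 258.]
[187 262  41   6  77] [206.03896104 265.49350649] [391. 248.] [397. 259.]
scene [253 147  14  25  83] [259.63855422 157.27710843] [640.  71.]
scene [271 147  15  24  86] [277.6744186  157.26744186] [615.  31.]
scene [195 197  35  22 330] [212.23636364 206.85757576] [487. 288.]
scene [ 84 253  39  25 241] [102.14937759 265.22406639] [415. 543.]
scene [224 259  42  20 266] [242.92105263 268.84210526] [276. 338.]
post [634.79925184 196.79438048 176.        ] arm end over lid
plate [675. 271.]
plate [678. 126.]
plate [448. 122.]
plate [445. 261.]
```

View pics/crop1.png

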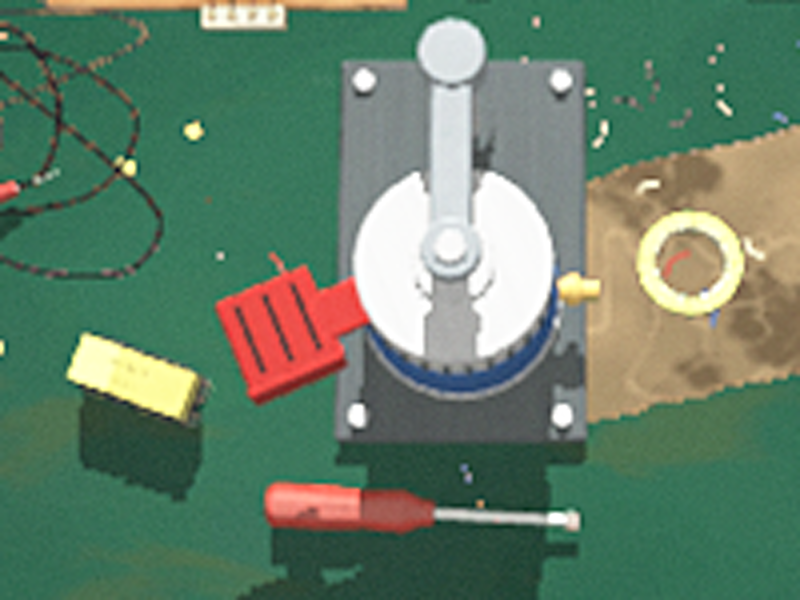

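The crop shows the lid disc centred at about (455,263), the stem top at (450,245) and the post top at (452,52). The paddle's upper edge runs from (217,303) to (308,266), with the lip along its lower edge. A yellow valve sits at (578,290).

```bash
python3 - <<'E'
import pickle;from h import *
d=pickle.load(open('d.pkl','rb'));c=d['top']
f=lambda p,z:cast(c,(120+p[0]/4,135+p[1]/4),z)[:2].round(1)
print('stem',f((450,245),180),'lid',f((454,263),130),'post',f((452,52),176))
for p in [(217,303),(308,266),(340,293),(357,328)]:print('pad',p,f(p,128))
for p in [(258,402),(346,365),(250,385),(340,350)]:print('lip',p,f(p,128),f(p,150))
for p in [(205,385),(195,420),(84,332),(68,375)]:print('trafo',f(p,38))
print('scrdr',f((265,505),20),f((575,520),10), 'tape',f((690,262),14))
s=d['scene'];m=red(s['image']);
L=np.argwhere(m[190:225,190:235])[:,::-1]+[190,190]
print(cv2.convexHull(L.astype(np.int32))[:,0].tolist())
E
```

```text
stem [530.8 194.5] lid [530.7 194.4] post [634.8 196.8]
pad (217, 303) [506.4 321. ]
pad (308, 266) [527.7 273.1]
pad (340, 293) [513.3 255.2]
pad (357, 328) [494.5 245.3]
lip (258, 402) [453.6 296.3] [451.2 293.2]
lip (346, 365) [474.4 250.4] [471.6 248.2]
lip (250, 385) [462.6 301. ] [460.  297.8]
lip (340, 350) [482.4 253.9] [479.4 251.7]
trafo [472.7 340.4]
trafo [452.3 345.1]
trafo [502.1 412.5]
trafo [476.7 420.1]
scrdr [405.5 304.8] [401.4 124. ] tape [556.1  57.9]
[[229, 207], [228, 208], [222, 213], [215, 218], [199, 212], [195, 210], [195, 208], [196, 207], [200, 204], [206, 200], [208, 199], [220, 197], [222, 197], [228, 198], [229, 206]]
```

The numbers hold together: paddle edge 52 mm (54 given), lever at about 114° and lid-to-post 104 mm, so the lid joint is about 0.31 rad. The tool's x axis already points along the push direction, so I'm moving towards the paddle.

>>> {"name": "arm_command", "arguments": {
  "increments": [
    [-3,3.2,-0.4,0,0,0,1],
    [-3,3.2,-0.4,0,0,0,1],
    [-3,3.2,-0.4,0,0,0,1],
    [-3,3.2,-0.4,0,0,0,1],
    [-3,3.2,-0.4,0,0,0,1],
    [-3,3.2,-0.4,0,0,0,1],
    [-3,3.2,-0.4,0,0,0,1],
    [-3,3.2,-0.4,0,0,0,1]
  ]
}}

```text
t: 0.9
tcp_pos: [394.7, -276.4, 262.0]
orientation: [-0.0, -0.217, 0.976, 0.0]
ft_force: [1.4, -0.7, 0.0]
gripper_width: 0.3
grip_force: 0.0
```

```bash
cat >> h.py <<'E'
from scipy.spatial.transform import Rotation as Ro
A=np.array([530.7,194.5]);P=np.array([634.8,196.8])
def pose(s):
    w,x,y,z=s['orientation'];return Ro.from_quat([x,y,z,w]).as_matrix(),np.array(s['tcp_pos'])
def totool(s,X):
    R,p=pose(s);return (R.T@(np.array(X)-p)/10).round(2)
def report(s):
    R,p=pose(s);L=p[:2]-A
    print('t',round(s['t'],2),'tcp',p.round(1),'xdir',np.degrees(np.arctan2(R[1,0],R[0,0])).round(1),'tilt',R[:,2].round(3),
     'polar lid',np.hypot(*L).round(1),np.degrees(np.arctan2(L[1],L[0])).round(1),'F',np.round(s['ft_force'],1),'q',np.round(s['joint_pos'],2),'w',round(s['gripper_width'],1))
E
cat > st.py <<'E'
from station import r;from h import *;import sys
s=r.observe();report(s)
if len(sys.argv)>1: print(totool(s,[float(v) for v in sys.argv[1:4]]))
E
python3 st.py 486 284 230
```

```text
t 0.9 tcp [ 394.7 -276.4  262. ] xdir -155.0 tilt [-0.  0. -1.] polar lid 490.1 -106.1 F [ 1.4 -0.7  0. ] q [-0.2   0.01 -0.35 -0.   -1.21 -0.93] w 0.3
[-31.97  46.92   3.21]
```

>>> {"name": "arm_command", "arguments": {
  "increments": [
    [-2.6,3.8,0,0,0,0,1],
    [-2.6,3.8,0,0,0,0,1],
    [-2.6,3.8,0,0,0,0,1],
    [-2.6,3.8,0,0,0,0,1],
    [-2.6,3.8,0,0,0,0,1],
    [-2.6,3.8,0,0,0,0,1],
    [-2.6,3.8,0,0,0,0,1],
    [-2.6,3.8,0,0,0,0,1]
  ]
}}

```text
t: 1.7
tcp_pos: [454.2, 87.3, 262.1]
orientation: [0.0, -0.217, 0.976, 0.0]
ft_force: [1.4, -0.6, 0.6]
gripper_width: 0.1
grip_force: 0.0
```

>>> {"name": "arm_command", "arguments": {
  "increments": [
    [-2.6,3.8,0,0,0,0,1],
    [-2.6,3.8,0,0,0,0,1],
    [-2.6,3.8,0.5,0,0,0,1],
    [-1.2,1.8,0.5,0,0,0,1],
    [0,0,0,0,0,0,1]
  ]
}}

```text
t: 2.2
tcp_pos: [479.9, 245.2, 250.2]
orientation: [-0.001, -0.218, 0.976, -0.001]
ft_force: [0.3, -0.0, -1.1]
gripper_width: -0.3
grip_force: 0.0
```

```bash
python3 st.py 486 284 175; python3 - <<'E'
from station import r;import cv2,pickle
from h import *
s=r.observe();w=r.snapshot('wrist');w['s']=s;pickle.dump(w,open('w.pkl','wb'));cv2.imwrite('pics/w1.png',w['image'][:,:,::-1]);print(w['hand_eye'],w['mtx'])
R,p=pose(s);H=w['hand_eye']
def pr(X):
    q=R.T@(np.array(X,float)-p);q=np.linalg.inv(H)@[*q,1];q=w['mtx']@q[:3];return (q[:2]/q[2]).round()
u=np.array([-.406,.914]);v=np.array([-.914,-.406])
for a,b in[(73,-28),(127,-28),(73,26),(127,26),(100,0)]:print(a,b,pr([*(A+a*u+b*v),128]))
print('tip',pr(p+R[:,2]*25))
E
```

```text
t 2.2 tcp [479.9 245.2 250.2] xdir -154.8 tilt [-0.002 -0.002 -1.   ] polar lid 71.7 135.0 F [ 0.3 -0.  -1.1] q [ 0.84  0.12 -0.25 -0.   -1.2  -1.97] w -0.3
[-2.22  3.26  7.51]
[[-2.98936293e-04 -9.63814351e-01 -2.66574207e-01  6.75557728e+01]
 [ 9.99999798e-01 -4.37521125e-04  4.60483061e-04 -2.82494759e-01]
 [-5.60452030e-04 -2.66574016e-01  9.63814287e-01 -1.44414070e+02]
 [ 0.00000000e+00  0.00000000e+00  0.00000000e+00  1.00000000e+00]] [[328.46908689   0.         255.86737492]
 [  0.         328.46908689 192.07089853]
 [  0.           0.           1.        ]]
73 -28 [262. 245.]
127 -28 [323. 246.]
73 26 [263. 185.]
127 26 [328. 187.]
100 0 [294. 215.]
tip [256. 228.]
```

View pics/w1.png

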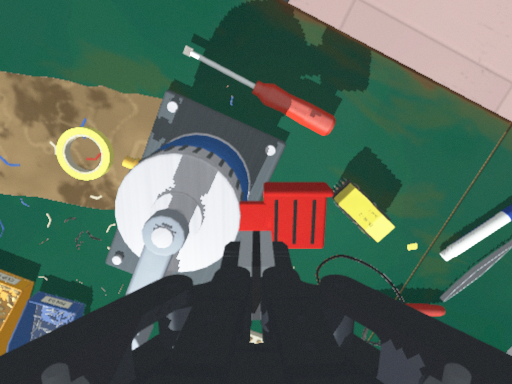

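The wrist view shows the paddle at columns 264–325 and rows 183–248, within a few pixels of the predicted corners. The lip is along the top edge at row 187. Next I move over the paddle and lower the tips without touching it.

>>> {"name": "arm_command", "arguments": {
  "increments": [
    [-1.1,1.6,0,0,0,0,1],
    [-1.1,1.7,0,0,0,0,1],
    [0,0,3,0,0,0,1],
    [0,0,3,0,0,0,1],
    [0,0,2,0,0,0,1],
    [0,0,1,0,0,0,1],
    [0,0,0,0,0,0,1],
    [0,0,0,0,0,0,1]
  ]
}}

```text
t: 3.05
tcp_pos: [486.9, 282.7, 163.0]
orientation: [0.001, -0.217, 0.976, 0.0]
ft_force: [-0.6, 0.2, 0.3]
gripper_width: 0.1
grip_force: 0.0
```

```bash
python3 st.py 486 284 160
```

```text
t 3.05 tcp [486.9 282.7 163. ] xdir -155.0 tilt [ 0.001  0.001 -1.   ] polar lid 98.5 116.4 F [-0.6  0.2  0.3] q [ 0.87  0.23 -0.33  0.   -1.01 -2.01] w 0.1
[0.02 0.16 0.3 ]
```

>>> {"name": "arm_command", "arguments": {
  "increments": [
    [0,0,0.4,0,0,0,1],
    [0.5,0,0,0,0,-0.04,1],
    [0.5,0,0,0,0,-0.05,1],
    [0.4,0,0,0,0,-0.04,1],
    [0.4,0,0,0,0,-0.04,1],
    [0.4,0,0,0,0,-0.04,1],
    [0.4,0,0,0,0,-0.04,1],
    [0.4,0,0,0,0,-0.04,1]
  ]
}}

```text
t: 3.85
tcp_pos: [461.1, 266.7, 158.9]
orientation: [0.001, -0.356, 0.934, 0.0]
ft_force: [0.1, 0.4, 0.1]
gripper_width: 0.1
grip_force: 0.0
```

```bash
python3 st.py
```

```text
t 3.85 tcp [461.1 266.7 158.9] xdir -138.3 tilt [ 0.001  0.001 -1.   ] polar lid 100.3 133.9 F [0.1 0.4 0.1] q [ 0.89  0.18 -0.4   0.   -0.98 -1.74] w 0.1
```

>>> {"name": "arm_command", "arguments": {
  "increments": [
    [0.4,0,0,0,0,-0.05,1],
    [0.4,0,0,0,0,-0.05,1],
    [0.4,0,0,0,0,-0.04,1],
    [0.4,0,0,0,0,-0.04,1],
    [0.2,0,0,0,0,-0.02,1]
  ]
}}

```text
t: 4.35
tcp_pos: [448.7, 253.6, 158.9]
orientation: [0.001, -0.448, 0.894, 0.0]
ft_force: [1.0, 0.5, -0.0]
gripper_width: -0.2
grip_force: 0.0
```

```bash
python3 st.py
```

```text
t 4.35 tcp [448.7 253.6 158.9] xdir -126.8 tilt [ 0.001  0.001 -1.   ] polar lid 101.1 144.2 F [ 1.   0.5 -0. ] q [ 0.9   0.16 -0.44  0.   -0.97 -1.54] w -0.2
```

>>> {"name": "arm_command", "arguments": {
  "increments": [
    [0.2,0,0,0,0,-0.02,1],
    [0.2,0,0,0,0,-0.02,1],
    [0.1,0,0,0,0,-0.01,1],
    [0.1,0,0,0,0,-0.01,1],
    [0,0,0,0,0,0,1]
  ]
}}

```text
t: 4.85
tcp_pos: [445.0, 248.5, 158.0]
orientation: [-0.0, -0.474, 0.881, 0.0]
ft_force: [1.0, -0.1, -0.2]
gripper_width: 0.2
grip_force: 0.0
```

```bash
python3 st.py
```

```text
t 4.85 tcp [445.  248.5 158. ] xdir -123.4 tilt [-0.  0. -1.] polar lid 101.3 147.8 F [ 1.  -0.1 -0.2] q [ 0.9   0.15 -0.45 -0.   -0.97 -1.48] w 0.2
```

>>> {"name": "arm_command", "arguments": {
  "increments": [
    [0.1,0,0,0,0,-0.01,1],
    [0.1,0,0,0,0,-0.01,1],
    [0.1,0,0,0,0,0,1],
    [0,0,0,0,0,0,1]
  ]
}}

```text
t: 5.25
tcp_pos: [443.3, 245.9, 158.0]
orientation: [-0.0, -0.482, 0.876, -0.0]
ft_force: [0.4, -0.3, -0.1]
gripper_width: -0.3
grip_force: 0.0
```

```bash
python3 - <<'E'
from station import r;from h import *
report(r.observe());w=r.snapshot('wrist');cv2.imwrite('pics/w2.png',w['image'][:,:,::-1])
report(r.observe())
E
```

```text
t 5.25 tcp [443.3 245.9 158. ] xdir -122.3 tilt [-0. -0. -1.] polar lid 101.4 149.6 F [ 0.4 -0.3 -0.1] q [ 0.89  0.14 -0.46 -0.   -0.97 -1.46] w -0.3
t 5.3 tcp [443.3 246.  158. ] xdir -122.3 tilt [-0.  0. -1.] polar lid 101.4 149.5 F [ 0.4 -0.6  0.4] q [ 0.89  0.14 -0.46 -0.   -0.97 -1.46] w -0.1
```

View pics/w2.png

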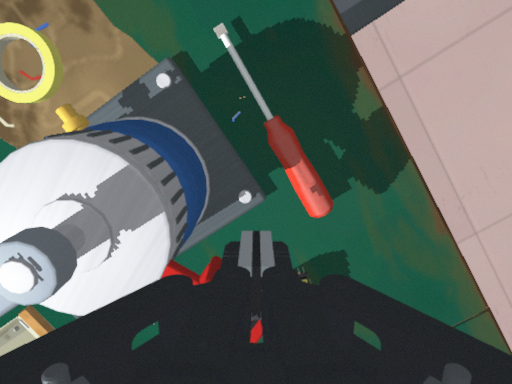

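The wrist view shows the lever's neck at about (190,272), left of the fingertips at (258,250), and no lip in front of the fingers. I need an outside view.

```bash
python3 - <<'E'
from station import r;from h import *
import pickle
s=r.observe();a=r.snapshot('top');b=r.snapshot('scene');pickle.dump((a,b),open('d2.pkl','wb'))
A1=cv2.resize(a['image'][130:290,150:290],None,fx=3,fy=3);B1=cv2.resize(b['image'][150:290,140:290],None,fx=480/140,fy=480/140)
B1=cv2.resize(B1,(360,480)) if False else B1[:, :380]
cv2.imwrite('pics/c3.png',np.hstack([A1,B1])[:,:,::-1]);print(A1.shape,B1.shape)
R,p=pose(s);print('tip',proj(a,p+25*R[:,2]),proj(b,p+25*R[:,2]))
E
```

```text
(480, 420, 3) (480, 380, 3)
tip [207.77095383 240.61017789] [239.72154298 209.41596764]
```

View pics/c3.png

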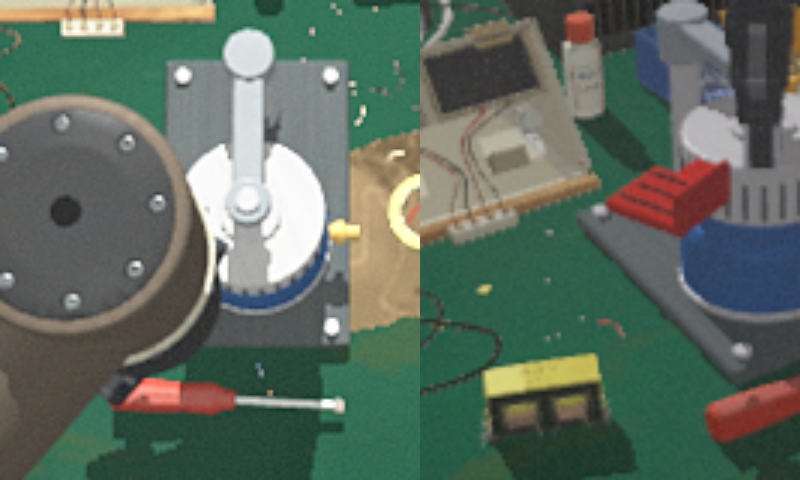

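The scene crop shows the paddle unmoved, at crop (608–730, 165–235). The visible fingertip ends about 27 mm higher than the 25 mm overhang predicts, so the tips passed over the lip. I'll go back over the paddle and find its top by a light touch.

>>> {"name": "arm_command", "arguments": {
  "increments": [
    [0,0,-1.5,0,0,0,1],
    [-2.8,-0.9,0,0,0,0,1],
    [-2.8,-1,0,0,0,0,1],
    [0,0,0,0,0,0.14,1],
    [0,0,0,0,0,0.14,1],
    [0,0,0,0,0,0.14,1],
    [0,0,0,0,0,0.14,1],
    [0,0,0,0,0,0,1]
  ]
}}

```text
t: 6.2
tcp_pos: [489.4, 283.2, 172.9]
orientation: [-0.0, -0.22, 0.975, -0.0]
ft_force: [-0.2, -0.7, 1.1]
gripper_width: -0.1
grip_force: 0.0
```

```bash
python3 st.py 489 283.5 145; python3 - <<'E'
from station import r;from h import *
w=r.snapshot('wrist');cv2.imwrite('pics/w4.png',w['image'][150:384,150:400,::-1].repeat(2,0).repeat(2,1))
b=r.snapshot('scene');R,p=pose(r.observe());print(proj(b,p),proj(b,p+25*R[:,2]))
cv2.imwrite('pics/s4.png',cv2.resize(b['image'][120:240,160:280],None,fx=4.5,fy=4.5)[:,:,::-1])
E
```

```text
t 6.2 tcp [489.4 283.2 172.9] xdir -154.5 tilt [-0. -0. -1.] polar lid 97.8 115.0 F [-0.2 -0.7  1.1] q [ 0.87  0.22 -0.31  0.   -1.03 -2.  ] w -0.1
[0.02 0.05 2.79]
[212.90997715 188.2423684 ] [213.42088193 198.55306787]
```

View pics/s4.png

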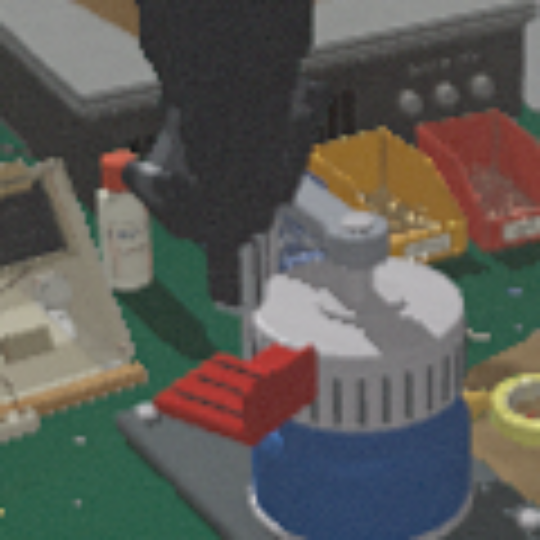

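The scene crop shows the fingertips at crop (228,305), which is (211,188) in the full image. That matches the TCP's projection of (213,188), so the tips are effectively at the TCP. I'm lowering accordingly, then pushing.

>>> {"name": "arm_command", "arguments": {
  "increments": [
    [0,0,1.5,0,0,0,1],
    [0,0,1.5,0,0,0,1],
    [0,0,0.8,0,0,0,1],
    [0,0,0,0,0,0,1],
    [0.4,0,0,0,0,-0.04,1],
    [0.4,0,0,0,0,-0.04,1],
    [0.4,0,0,0,0,-0.04,1],
    [0.4,0,0,0,0,-0.04,1]
  ]
}}

```text
t: 7.1
tcp_pos: [476.9, 276.5, 136.2]
orientation: [0.002, -0.301, 0.954, 0.0]
ft_force: [5.8, 0.6, -3.9]
gripper_width: -0.1
grip_force: 2.9
```

```bash
python3 st.py
```

```text
t 7.1 tcp [476.9 276.5 136.2] xdir -145.0 tilt [ 0.003  0.002 -1.   ] polar lid 98.0 123.3 F [ 5.8  0.6 -3.9] q [ 0.88  0.24 -0.39  0.   -0.94 -1.84] w -0.1
```

Now there is contact: 5.8 N on the lip. I keep pushing towards the stop.

>>> {"name": "arm_command", "arguments": {
  "increments": [
    [0.4,0,0,0,0,-0.04,1],
    [0.4,0,0,0,0,-0.04,1],
    [0.4,0,0,0,0,-0.04,1],
    [0.4,0,0,0,0,-0.05,1],
    [0.4,0,0,0,0,-0.05,1],
    [0.4,0,0,0,0,-0.05,1],
    [0.4,0,0,0,0,-0.05,1]
  ]
}}

```text
t: 7.8
tcp_pos: [456.6, 258.3, 136.5]
orientation: [0.003, -0.449, 0.894, 0.001]
ft_force: [4.9, 3.0, -2.7]
gripper_width: 0.1
grip_force: 2.8
```

```bash
python3 st.py
```

```text
t 7.8 tcp [456.6 258.3 136.5] xdir -126.7 tilt [ 0.004  0.003 -1.   ] polar lid 97.8 139.3 F [ 4.9  3.  -2.7] q [ 0.89  0.19 -0.45  0.   -0.92 -1.53] w 0.1
```

>>> {"name": "arm_command", "arguments": {
  "increments": [
    [0.4,0,0,0,0,0,1],
    [0.4,0,0,0,0,0,1],
    [0.3,0,0,0,0,0,1],
    [0.2,0,0,0,0,0,1],
    [0.1,0,0,0,0,0,1]
  ]
}}

```text
t: 8.3
tcp_pos: [450.2, 249.8, 137.1]
orientation: [0.005, -0.448, 0.894, 0.002]
ft_force: [13.6, 10.0, -10.7]
gripper_width: 0.1
grip_force: 8.0
```

```bash
python3 st.py
```

```text
t 8.3 tcp [450.2 249.8 137.1] xdir -126.7 tilt [ 0.008  0.008 -1.   ] polar lid 97.6 145.5 F [ 13.6  10.  -10.7] q [ 0.89  0.17 -0.48  0.   -0.91 -1.53] w 0.1
```

>>> {"name": "arm_command", "arguments": {
  "increments": [
    [0.1,0,0,0,0,0,1],
    [0.1,0,0,0,0,0,1],
    [0,0,0,0,0,0,1]
  ]
}}

```text
t: 8.6
tcp_pos: [449.7, 249.3, 137.3]
orientation: [0.006, -0.448, 0.894, 0.002]
ft_force: [13.8, 11.3, -12.5]
gripper_width: 0.0
grip_force: 8.9
```

```bash
python3 st.py
```

```text
t 8.6 tcp [449.7 249.3 137.3] xdir -126.7 tilt [ 0.009  0.01  -1.   ] polar lid 97.8 145.9 F [ 13.8  11.3 -12.5] q [ 0.89  0.17 -0.48  0.   -0.91 -1.53] w 0.0
```

The force climbs while the arm stops moving, so this is the first stop. I ease off and rest for more than a second.

>>> {"name": "arm_command", "arguments": {
  "increments": [
    [-0.3,0,0,0,0,0,1],
    [0,0,0,0,0,0,1],
    [0,0,0,0,0,0,1],
    [0,0,0,0,0,0,1],
    [0,0,0,0,0,0,1],
    [0,0,0,0,0,0,1],
    [0,0,0,0,0,0,1],
    [0,0,0,0,0,0,1]
  ]
}}

```text
t: 9.4
tcp_pos: [450.2, 249.8, 137.1]
orientation: [0.004, -0.448, 0.894, 0.001]
ft_force: [7.9, 5.8, -4.1]
gripper_width: -0.1
grip_force: 5.2
```

>>> {"name": "arm_command", "arguments": {
  "increments": [
    [0,0,0,0,0,0,1],
    [0,0,0,0,0,0,1],
    [0,0,0,0,0,0,1],
    [0,0,0,0,0,0,1],
    [0,0,0,0,0,0,1],
    [0,0,0,0,0,0,1],
    [0,0,0,0,0,0,1],
    [0,0,0,0,0,0,1]
  ]
}}

```text
t: 10.2
tcp_pos: [450.2, 249.9, 137.2]
orientation: [0.004, -0.448, 0.894, 0.001]
ft_force: [9.1, 6.3, -4.9]
gripper_width: 0.2
grip_force: 5.2
```

```bash
python3 st.py
```

```text
t 10.2 tcp [450.2 249.9 137.2] xdir -126.7 tilt [ 0.007  0.006 -1.   ] polar lid 97.7 145.5 F [ 9.1  6.3 -4.9] q [ 0.89  0.17 -0.47  0.   -0.91 -1.53] w 0.2
```

>>> {"name": "arm_command", "arguments": {
  "increments": [
    [-0.4,0,0,0,0,0,1],
    [0,0,0.4,0,0,0,1],
    [0,0,0.3,0,0,0,1],
    [0,0,0.2,0,0,0,1],
    [0,0,0,0,0,0,1]
  ]
}}

```text
t: 10.7
tcp_pos: [450.8, 251.2, 127.2]
orientation: [0.002, -0.448, 0.894, 0.001]
ft_force: [3.6, 5.0, 3.0]
gripper_width: 0.3
grip_force: 4.2
```

```bash
python3 st.py
```

```text
t 10.7 tcp [450.8 251.2 127.2] xdir -126.8 tilt [ 0.003  0.003 -1.   ] polar lid 98.0 144.6 F [3.6 5.  3. ] q [ 0.89  0.19 -0.48  0.   -0.9  -1.53] w 0.3
```

>>> {"name": "arm_command", "arguments": {
  "increments": [
    [-0.1,0,0.2,0,0,0,1],
    [0,0,0.2,0,0,0,1],
    [0,0,0.2,0,0,0,1],
    [0,0,0,0,0,0,1]
  ]
}}

```text
t: 11.1
tcp_pos: [451.1, 251.5, 121.7]
orientation: [0.002, -0.448, 0.894, 0.0]
ft_force: [-0.6, 2.2, 11.1]
gripper_width: -0.2
grip_force: 7.3
```

```bash
python3 st.py
```

```text
t 11.1 tcp [451.1 251.5 121.7] xdir -126.8 tilt [ 0.003  0.002 -1.   ] polar lid 97.9 144.4 F [-0.6  2.2 11.1] q [ 0.89  0.2  -0.49  0.   -0.88 -1.53] w -0.2
```

>>> {"name": "arm_command", "arguments": {
  "increments": [
    [0,0,0.3,0,0,0,1],
    [0,0,0.3,0,0,0,1],
    [0,0,0.2,0,0,0,1],
    [0,0,0,0,0,0,1]
  ]
}}

```text
t: 11.5
tcp_pos: [451.0, 251.1, 113.8]
orientation: [0.002, -0.448, 0.894, 0.0]
ft_force: [-1.4, 0.5, 14.8]
gripper_width: 0.1
grip_force: 8.4
```

>>> {"name": "arm_command", "arguments": {
  "increments": [
    [0,0,0.2,0,0,0,1],
    [0,0,0.2,0,0,0,1],
    [0,0,0,0,0,0,1]
  ]
}}

```text
t: 11.8
tcp_pos: [453.3, 253.7, 113.3]
orientation: [0.005, -0.448, 0.894, 0.001]
ft_force: [-6.0, 2.5, 36.2]
gripper_width: 0.0
grip_force: 18.7
```

```bash
python3 st.py
```

```text
t 11.8 tcp [453.3 253.7 113.3] xdir -126.7 tilt [ 0.008  0.007 -1.   ] polar lid 97.5 142.6 F [-6.   2.5 36.2] q [ 0.89  0.21 -0.49  0.   -0.86 -1.53] w 0.0
```

>>> {"name": "arm_command", "arguments": {
  "increments": [
    [0,0,-0.25,0,0,0,1],
    [0.4,0,0,0,0,-0.02,1],
    [0.4,0,0,0,0,-0.03,1],
    [0.4,0,0,0,0,-0.03,1],
    [0.3,0,0,0,0,-0.03,1]
  ]
}}

```text
t: 12.3
tcp_pos: [444.0, 239.6, 113.5]
orientation: [0.004, -0.497, 0.868, 0.0]
ft_force: [3.8, 0.7, 17.6]
gripper_width: -0.2
grip_force: 8.3
```

```bash
python3 st.py
```

```text
t 12.3 tcp [444.  239.6 113.5] xdir -120.4 tilt [ 0.006  0.004 -1.   ] polar lid 97.8 152.5 F [ 3.8  0.7 17.6] q [ 0.89  0.19 -0.52  0.   -0.85 -1.42] w -0.2
```

>>> {"name": "arm_command", "arguments": {
  "increments": [
    [0.4,0,0,0,0,-0.05,1],
    [0.4,0,0,0,0,-0.05,1],
    [0.4,0,0,0,0,-0.05,1],
    [0.4,0,0,0,0,-0.05,1],
    [0.4,0,0,0,0,-0.04,1],
    [0.4,0,0,0,0,-0.04,1]
  ]
}}

```text
t: 12.9
tcp_pos: [435.1, 217.7, 113.5]
orientation: [0.004, -0.614, 0.79, -0.001]
ft_force: [7.5, -1.3, 15.9]
gripper_width: 0.0
grip_force: 8.7
```

```bash
python3 st.py
```

```text
t 12.9 tcp [435.1 217.7 113.5] xdir -104.3 tilt [ 0.007  0.003 -1.   ] polar lid 98.4 166.4 F [ 7.5 -1.3 15.9] q [ 0.87  0.16 -0.56  0.   -0.84 -1.12] w 0.0
```

>>> {"name": "arm_command", "arguments": {
  "increments": [
    [0.4,0,0,0,0,-0.04,1],
    [0.4,0,0,0,0,-0.04,1],
    [0.4,0,0,0,0,-0.04,1],
    [0.3,0,0,0,0,-0.03,1],
    [0,0,0,0,0,0,1]
  ]
}}

```text
t: 13.4
tcp_pos: [432.4, 203.1, 113.6]
orientation: [0.004, -0.671, 0.742, -0.001]
ft_force: [6.5, -0.5, 15.2]
gripper_width: 0.1
grip_force: 8.4
```

```bash
python3 st.py
```

```text
t 13.4 tcp [432.4 203.1 113.6] xdir -95.8 tilt [ 0.007  0.004 -1.   ] polar lid 98.6 175.0 F [ 6.5 -0.5 15.2] q [ 0.85  0.14 -0.58  0.   -0.84 -0.96] w 0.1
```

About 1.26 rad now, so past the free angle. I lift off and let the lid spring up.

>>> {"name": "arm_command", "arguments": {
  "increments": [
    [-0.3,0,-0.5,0,0,0,1],
    [-0.2,0,-1,0,0,0,1],
    [0,0,-2,0,0,0,1],
    [0,0,-2,0,0,0,1],
    [0,0,-1.5,0,0,0,1],
    [0,0,0,0,0,0,1],
    [0,0,0,0,0,0,1]
  ]
}}

```text
t: 14.1
tcp_pos: [428.7, 205.8, 180.0]
orientation: [-0.0, -0.669, 0.743, 0.0]
ft_force: [0.4, 0.8, -0.5]
gripper_width: 0.1
grip_force: 0.0
```

```bash
python3 - <<'E'
from station import r;from h import *
s=r.observe();report(s);b=r.snapshot('scene');R,p=pose(s);print(proj(b,p))
cv2.imwrite('pics/s5.png',cv2.resize(b['image'][120:240,160:300],None,fx=4.5,fy=4.5)[:,:,::-1])
E
```

```text
t 14.1 tcp [428.7 205.8 180. ] xdir -96.0 tilt [-0.001 -0.    -1.   ] polar lid 102.6 173.7 F [ 0.4  0.8 -0.5] q [ 0.86  0.07 -0.49 -0.   -1.02 -0.97] w 0.1
[259.78012435 187.76951432]
```

View pics/s5.png

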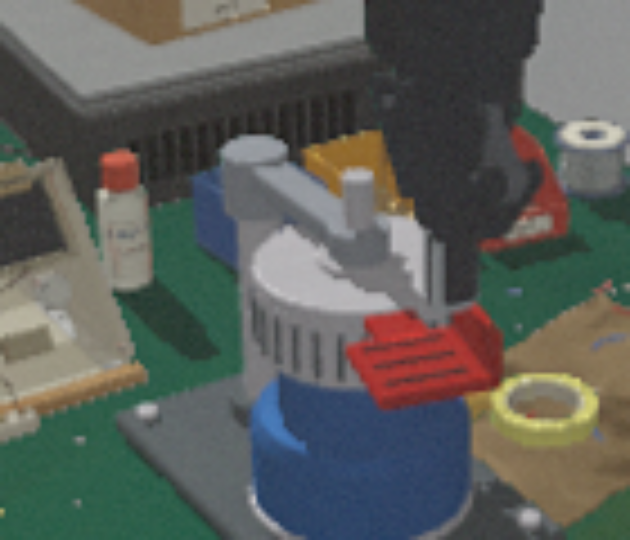

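The scene view shows the lid raised, with the paddle at crop (425,355) and the fingertips above it at (458,300), on the near side of the lip. I lower behind the lip and swing.

>>> {"name": "arm_command", "arguments": {
  "increments": [
    [-0.3,0,1.0,0,0,0,1],
    [0,0,0.8,0,0,0,1],
    [0,0,0,0,0,0,1],
    [0.5,0,0,0,0,0,1],
    [0.7,0,0,0,0,-0.03,1],
    [0.7,0,0,0,0,-0.03,1],
    [0.7,0,0,0,0,-0.03,1],
    [0.7,0,0,0,0,-0.03,1]
  ]
}}

```text
t: 14.95
tcp_pos: [427.8, 176.2, 162.8]
orientation: [-0.0, 0.713, -0.701, 0.0]
ft_force: [0.4, 0.4, -0.3]
gripper_width: -0.2
grip_force: 0.4
```

```bash
cat >> h.py <<'E'
_r=report
def report(s):
    _r(s);R,p=pose(s);L=p[:2]-P;print('polar post',np.hypot(*L).round(1),np.degrees(np.arctan2(L[1],L[0])).round(1)%360)
E
python3 st.py
```

```text
t 14.95 tcp [427.8 176.2 162.8] xdir -89.0 tilt [ 0.001  0.001 -1.   ] polar lid 104.5 -169.9 F [ 0.4  0.4 -0.3] q [ 0.82  0.06 -0.54  0.   -0.97 -0.8 ] w -0.2
polar post 208.0 185.7
```

>>> {"name": "arm_command", "arguments": {
  "increments": [
    [0.9,0,0,0,0,-0.06,1],
    [0.9,0,0,0,0,-0.06,1],
    [0.9,0,0,0,0,-0.06,1],
    [0.9,0,0,0,0,-0.05,1],
    [0.9,0,0,0,0,-0.05,1],
    [0.9,0,0,0,0,-0.05,1],
    [0.9,0,0,0,0,-0.04,1],
    [0.9,0,0,0,0,-0.04,1]
  ]
}}

```text
t: 15.75
tcp_pos: [442.9, 106.3, 162.8]
orientation: [-0.001, 0.841, -0.541, 0.0]
ft_force: [1.3, 0.7, 0.0]
gripper_width: -0.2
grip_force: 0.4
```

```bash
python3 - <<'E'
from station import r;from h import *
s=r.observe();report(s);b=r.snapshot('scene');R,p=pose(s)
cv2.imwrite('pics/s6.png',cv2.resize(b['image'][120:240,180:320],None,fx=4.5,fy=4.5)[:,:,::-1])
E
```

```text
t 15.75 tcp [442.9 106.3 162.8] xdir -65.5 tilt [ 0.001  0.001 -1.   ] polar lid 124.5 -134.9 F [1.3 0.7 0. ] q [ 0.67  0.05 -0.55  0.   -0.97 -0.24] w -0.2
polar post 212.2 205.2
```

View pics/s6.png

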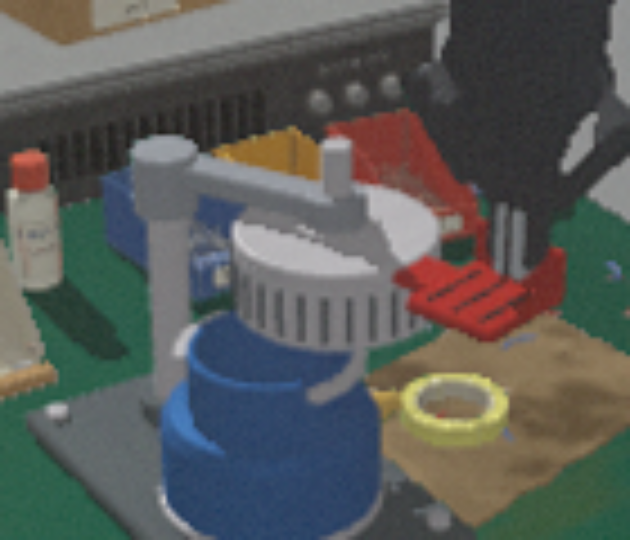

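The lid is swinging, with the mouth partly uncovered and the tip still inside the lip at crop (515,260). I continue the arc.

>>> {"name": "arm_command", "arguments": {
  "increments": [
    [0.9,-0.1,0,0,0,-0.05,1],
    [0.9,-0.1,0,0,0,-0.05,1],
    [0.9,-0.1,0,0,0,-0.04,1],
    [0.9,-0.1,0,0,0,-0.04,1],
    [0.9,-0.1,0,0,0,-0.04,1],
    [0.9,-0.1,0,0,0,-0.04,1],
    [0.9,-0.1,0,0,0,-0.04,1],
    [0.9,-0.1,0,0,0,-0.04,1]
  ]
}}

```text
t: 16.6
tcp_pos: [488.5, 50.7, 162.5]
orientation: [0.0, 0.92, -0.391, -0.0]
ft_force: [-1.5, 0.8, 0.8]
gripper_width: 0.1
grip_force: 0.3
```

```bash
python3 st.py
```

```text
t 16.6 tcp [488.5  50.7 162.5] xdir -46.1 tilt [-0. -0. -1.] polar lid 149.8 -106.4 F [-1.5  0.8  0.8] q [ 0.5   0.11 -0.48 -0.   -0.98  0.26] w 0.1
polar post 206.7 225.0
```

>>> {"name": "arm_command", "arguments": {
  "increments": [
    [0.9,-0.05,0,0,0,-0.05,1],
    [0.9,-0.05,0,0,0,-0.05,1],
    [0.9,-0.05,0,0,0,-0.04,1],
    [0.9,-0.05,0,0,0,-0.04,1],
    [0.9,-0.05,0,0,0,-0.04,1],
    [0.9,-0.05,0,0,0,-0.04,1],
    [0.9,-0.05,0,0,0,-0.04,1],
    [0.9,-0.05,0,0,0,-0.04,1]
  ]
}}

```text
t: 17.4
tcp_pos: [548.0, 10.7, 162.4]
orientation: [0.0, 0.973, -0.23, -0.0]
ft_force: [-1.4, 0.5, 0.1]
gripper_width: -0.5
grip_force: 0.3
```

>>> {"name": "arm_command", "arguments": {
  "increments": [
    [0.9,-0.05,0,0,0,-0.04,1],
    [0.7,0,0,0,0,-0.04,1],
    [0.4,0,0,0,0,0,1],
    [0.2,0,0,0,0,0,1],
    [0,0,0,0,0,0,1],
    [-0.4,0,0,0,0,0,1],
    [0,0,-1.5,0,0,0,1],
    [0,0,-3,0,0,0,1]
  ]
}}

```text
t: 18.2
tcp_pos: [562.6, 3.7, 205.9]
orientation: [0.001, 0.981, -0.192, -0.002]
ft_force: [0.8, -0.2, 0.1]
gripper_width: -0.1
grip_force: 0.0
```

>>> {"name": "arm_command", "arguments": {
  "increments": [
    [0,0,-4,0,0,0,1],
    [0,2,-2,0,0,0,1],
    [0,3,0,0,0,0,1],
    [0,3,0,0,0,0,1],
    [0,0,0,0,0,0,1]
  ]
}}

```text
t: 18.7
tcp_pos: [532.9, -72.3, 268.1]
orientation: [-0.0, 0.981, -0.192, 0.0]
ft_force: [0.3, 0.7, 0.6]
gripper_width: 0.1
grip_force: 0.0
```

```bash
python3 - <<'E'
from station import r;from h import *
s=r.observe();report(s);a=r.snapshot('top');b=r.snapshot('scene')
cv2.imwrite('pics/f.png',np.hstack([cv2.resize(a['image'][130:290,150:320],(400,376)),cv2.resize(b['image'][120:270,170:330],(400,376))])[:,:,::-1])
E
```

```text
t 18.7 tcp [532.9 -72.3 268.1] xdir -22.2 tilt [ 0.001  0.    -1.   ] polar lid 266.8 -89.5 F [0.3 0.7 0.6] q [ 0.23  0.11 -0.23  0.   -1.23  0.95] w 0.1
polar post 287.7 249.3
```

View pics/f.png

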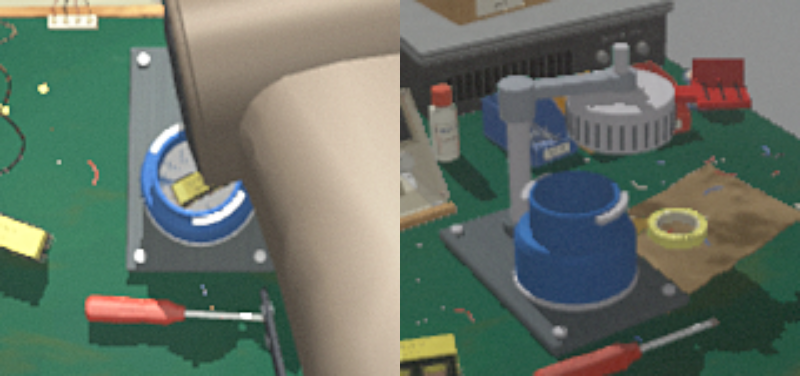

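The top view shows the mouth open at crop (200,180) with the transformer inside. In the scene view the lid stands well aside at (620,110), and the tape, screwdriver and yellow transformer have not moved. The robot touches nothing, so I'm handing in.

```bash
python3 -c "
from station import r
print(r.sign_off())"
```

```text
the job is handed in; nothing more can be done
None
```

The job is handed in at 18.7 s: I vented the pot at the first stop for over a second, then released the lid and swung it about 1.2 rad aside. The last pictures show the transformer uncovered and the loose parts unmoved; the sign-off returned no verdict.

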